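Build a glass pile up to the gauge band

TASK

Make the pile of glass blanks on the stacking gauge up to height: the green blank from the wooden rack must lie flat on top, with an amber blank from the bench put underneath it first only if it takes one, so that the top of the pile ends level with the red band (anywhere between the band's lower and upper edges). Keep the pile square and flush, set the green blank down on it rather than dropping it, and let go; leave the band, any blank you do not need and the other things where they are.

Things in the scene. Friction and masses are not known exactly. Their poses are not given: they have to be found in the camera images.
- gauge: Fixed stacking gauge: aluminium base plate 84 x 132 x 6 mm with a square steel post (14 mm, top 86 mm above the bench). Origin: on the bench under the middle of the pile; z up. The post stands 58 mm from the origin along +y; beside the pile along the gauge's x both sides are free, so a blank held across x clears the post.
- pile (a point): Point on top of the gauge's base plate (6 mm above the bench) where the centre of the pile belongs.
- band (a joint): Slide of the red band up the post, m; 0 = lowest, band's middle 34 mm above the bench; grows upward to 0.024. Set before you come; stiff, must not be moved.
- band_mid (a point): Middle of the red band, a plastic collar 40 x 26 mm and 20 mm tall round the gauge's post (nearest face 15 mm from the pile's side). Its lower and upper edges are 10 mm below and above this point.
- amber_base: Amber-yellow cast-glass blank, 60 x 60 x 16 mm, 144 g, already lying on the gauge as the start of the pile, its top 22 mm above the bench. Origin: centre of its underside, z up, x and y along its edges.
- amber_a: Spare amber-yellow blank, 60 x 60 x 16 mm, lying flat on the bench. Origin: centre of its underside, z up, x and y along its edges.
- amber_b: Second spare amber-yellow blank, the same in all.
- rack: Fixed wooden rack, 80 x 150 x 30 mm tall, with two slots 20 mm wide running along its x, centred 31.5 mm either side of its middle; slot floor 8 mm above the bench. Origin: centre of its underside, z up.
- green: Dark green glass blank, 60 x 60 x 16 mm, about 144 g, standing on edge in a rack slot, upper 38 mm showing. Origin: middle of the edge it stands on; z up its height, x along its width, y through its 16 mm thickness (vertical when it lies flat, either way up). Free bench lies nearer the robot than the spare blanks; stood there it is stable, and a sideways push near its top tips it flat.
- green_center (a point): Centre of the green blank (30 mm from every edge, 8 mm from each face).
- turquoise: Turquoise blank of the same size standing in the other slot of the rack, not needed. Origin and axes as for green.
- plate: White enamel plate with black rim, 141 mm across and 22 mm tall with small mosaic tiles in it; stays where it is. Origin: centre of its underside.
- glue: White glue jar with blue lid, 60 mm across, 45 mm tall; stays where it is. Origin: centre of its underside.
- cutter: Blue pen-shaped glass cutter lying on the bench, 130 mm long and 12 mm thick; stays where it is. Origin: on its underside near the middle, x along its length.
Not all that is in view belongs to the job. Leave any pink look-alike of the amber_b alone. What is shaped like the green but purple is not meant.

How it is judged:
By the outcome, as a careful person would: the job done as asked, in the order asked, and still so for the second after the job is handed in, with the robot touching nothing.
It also fails if it takes over 67 s, if anything falls off the work surface, if the arm or the gripper's body presses on something with over 40 N, if the wrist force passes 120 N, or if a joint passes its speed limit or range.

ROBOT

A 6-joint arm with a two-finger parallel gripper is mounted at the origin on the work surface. World frame = base frame: x ahead of the robot, y to its left, z up, the work surface at z = 0. Lengths are in m, angles in rad, forces in N, time in s.
With the tool pointing down it reaches from about 0.375 to 0.9 m from the base axis. Payload 3.1 kg.
Tool frame: the origin (TCP) lies at the very end of the fingers, on their centre line; the grasp point (between the pads) lies 19 mm behind it; z points along the fingers, y is the line along which they close (so a half turn about z gives the same grasp; the last joint's range is limited). The gripper opens to 87 mm and grips with 3 to 60 N. Pads are 19 mm wide; open, the fingers measure 117 mm over their backs; the gripper's body (75 mm by 190 mm) begins 51 mm behind the grasp point.
Start: joints at [-0.178, 0.527, 1.433, -0, 1.181, -0.178], TCP at [0.625, 0, 0.223] pointing down, gripper open.
Joint ranges: [-3.08, 3.08], [-0.75, 2.2], [0.22, 2.44], [-1.43, 4.57], [0, 2.65], [-2.85, 2.85]. Speed limits (rad/s): [2.79, 2.79, 3.14, 3.14, 3.14, 3.14].

INTERFACE

Orientations are given as a unit quaternion [x, y, z, w].
In Python, from rig import status, viewer, robot gives the robot as it stands.
- The arm moves only by the tool arm_command, never from a script. Its arguments are lists of equal length, an entry for each row: "delta_rot": the turn, a rotation vector about the tool's x, y, z in degrees, a list of three; "delta_pos": the shift along the tool's x, y, z in m, a list of three; "gripper": the closure, from -1 (fully open) to 1 (shut). In form: {"delta_rot": [[rx, ry, rz], ...], "delta_pos": [[dx, dy, dz], ...], "gripper": [gripper, ...]}. A call has 1 to 12 rows; each row is the pose to reach, as a shift and turn from the pose commanded when the call began, along the tool's axes at that moment; what a row does not reach only later rows make up. A row lasts 1/12 s, in which the tool goes at most 41.7 mm and 7.16 degrees, less where a joint would pass 70% of its speed; a pose out of reach is approached as far as the arm can. A call with a gripper value outside its range is refused whole. The fingers move at their own pace and stop on an object; "grip_force" is the grip in N (left out, the last holds). Time passes only in rows, so rows that repeat a pose let the fingers close. It gives the time, the measured TCP pose, the force, the opening and the grip force at its end, in the units of the state.
- status.get_obs(): the state, without advancing time (a new reading comes with each control period).
- viewer.camera(name): name is "scene" or "side" or "wrist"; returns a dict with "pixels" (420x560x3 uint8, blue, green, red), "fx", "fy", "cx", "cy" (pixels), "pose" (4x4, takes a point from camera to world coordinates); the wrist camera has in their place "mount" (4x4, takes a point from camera to tool coordinates, whose origin is the TCP and whose axes are the flange's). Camera axes: x right, y down, z forward; pixel columns grow to the right and rows downward; lengths in m; the calibration is good to about 2 mm. The wrist camera is an equidistant fisheye: a pixel r from the principal point sees the ray r / f radians off the axis. A picture is of the moment at which its call begins: read the wrist's pose just before it. There is no depth.
- robot.hand_in(): hands the job in; it is judged then, once.
The state is a dict: "time": time; "q": joint angles; "joint_velocities": joint speeds; "joint_torque": joint torques, N m; "position": TCP position; "tool_rot": TCP orientation; "ft_force": force on the tool from outside, world axes, zero at the start; "moment": the same for the moment, N m; "grip_width": finger opening in m; "grip_force": force on a finger pad.
Only numpy, scipy, OpenCV 4.12 (cv2) and the standard library are available. Lean on these libraries where they do the work, as an engineer would, in place of code of your own. Each camera call takes 0.05 s, during which the arm holds its last target. There are 200 camera calls.

## Working session

There is one attempt and no reset: what is moved stays moved. The work goes in short steps, Python scripts to look and compute and a tool call to move; the robot and the scene stay as the last step left them, time stands still between calls to the robot, and variables do not carry over. Pictures are saved under pics/ and viewed, at most 10 in all, crops included, and the job is handed in when it is done.

Besides the shell and the picture viewer there is one more tool, called after "Emit:" as name(argument=value, ...) on one line, values as JSON. arm_command: Moves the arm, as the interface text tells. Its arguments: {"type":"object","properties":{"delta_rot":{"type":"array","items":{"type":"array","items":{"type":"number"}}},"delta_pos":{"type":"array","items":{"type":"array","items":{"type":"number"}}},"gripper":{"type":"array","items":{"type":"number"}},"grip_force":{"type":"number"}},"required":["delta_rot","delta_pos","gripper"]}

```bash
mkdir -p pics; ls
python3 - <<'E'
from rig import status, viewer
import cv2, numpy as np, pickle
o=status.get_obs(); print(o)
d={}
for n in ("scene","side","wrist"):
    c=viewer.camera(n); d[n]=c; cv2.imwrite(f"pics/{n}0.png",c["pixels"])
    print(n,{k:(np.round(v,4).tolist() if k in("pose","mount") else v) for k,v in c.items() if k!="pixels"})
pickle.dump((o,d),open("v0.pkl","wb"))
E
```

```text
pics
{'time': 0.0, 'q': array([-1.78449172e-01,  5.28462334e-01,  1.43391026e+00, -4.71627643e-06,
        1.18140032e+00, -1.78535341e-01]), 'joint_velocities': array([ 0.00170066, -0.00041393,  0.0002243 , -0.0005061 ,  0.00190109,
       -0.00115251]), 'joint_torque': array([-5.45745443e-04, -4.40045428e+01, -1.76593530e+01,  6.32597599e-02,
        5.83207863e-02, -1.53719384e-04]), 'position': array([6.24260529e-01, 1.93253427e-04, 2.21571468e-01]), 'tool_rot': array([ 7.07075260e-01,  7.07137460e-01, -6.23522861e-04, -8.94206165e-04]), 'ft_force': array([-0.12480162, -0.5640599 , -0.55528062]), 'moment': array([ 0.0290599 ,  0.04400415, -0.02704117]), 'grip_force': 0.0, 'grip_width': 0.08711040650289308}
scene {'fx': 519.2579328550961, 'fy': 519.2579328550961, 'cx': 278.79105428682504, 'cy': 204.37085801911084, 'pose': [[0.2348, 0.7722, -0.5904, 1.4556], [0.972, -0.1846, 0.1451, -0.2276], [0.0031, -0.608, -0.794, 1.2156], [0.0, 0.0, 0.0, 1.0]]}
side {'fx': 407.9141157291632, 'fy': 407.9141157291632, 'cx': 280.3598497649424, 'cy': 212.0887530431667, 'pose': [[0.9794, -0.1093, 0.17, 0.4582], [-0.202, -0.5463, 0.8129, -0.7982], [0.004, -0.8304, -0.5571, 0.5984], [0.0, 0.0, 0.0, 1.0]]}
wrist {'fx': 325.19226210127806, 'fy': 325.19226210127806, 'cx': 278.3538037739484, 'cy': 208.565864148899, 'mount': [[-0.0007, -0.9693, -0.2461, 0.0677], [1.0, -0.0008, 0.0004, -0.0011], [-0.0006, -0.2461, 0.9693, -0.1615], [0.0, 0.0, 0.0, 1.0]]}
```

View pics/scene0.png

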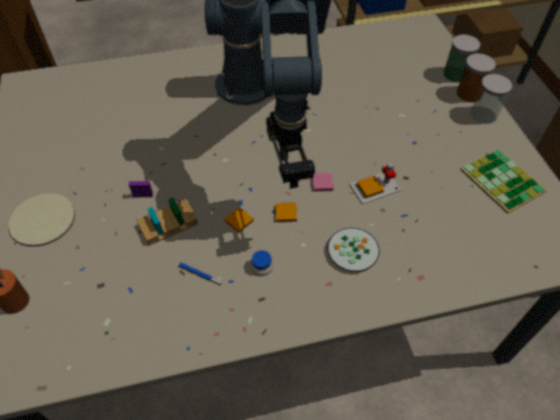

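View pics/side0.png

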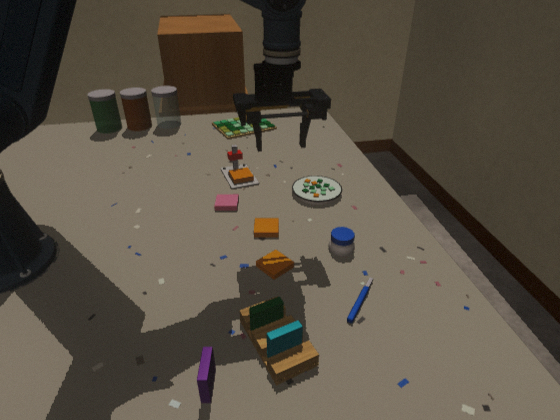

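View pics/wrist0.png

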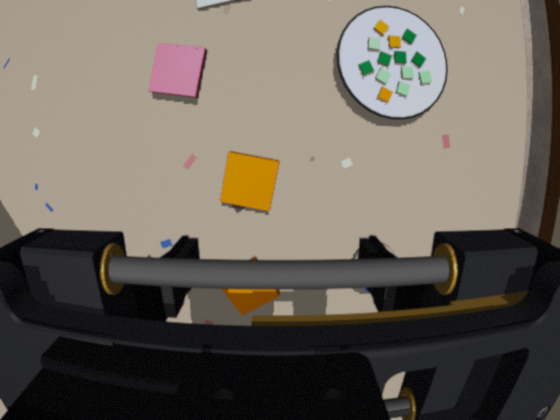

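Scene view: gauge with its amber base at (372,187) and red band at (388,172). Amber spares are at (286,212) and at (238,220), the second with something on it. Green is at (176,211) and turquoise at (155,220) in the rack. Decoys: purple standing at (141,188) and pink at (323,182). I'll enlarge the candidates in one picture.

Run:
```python
import cv2, numpy as np, pickle
o,d=pickle.load(open("v0.pkl","rb"))
s=d["scene"]["pixels"]; t=d["side"]["pixels"]
def c(i,x,y,w,h): 
    return cv2.resize(np.clip(i[y:y+h,x:x+w].astype(float)*1.5,0,255).astype(np.uint8),(400,300),interpolation=cv2.INTER_CUBIC)
cv2.imwrite("pics/comp1.png",np.vstack([np.hstack([c(s,335,155,80,60),c(t,200,138,80,60)]),np.hstack([c(s,125,170,120,90),c(t,220,210,120,90)])]))
```

```text
(no output)
```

View pics/comp1.png

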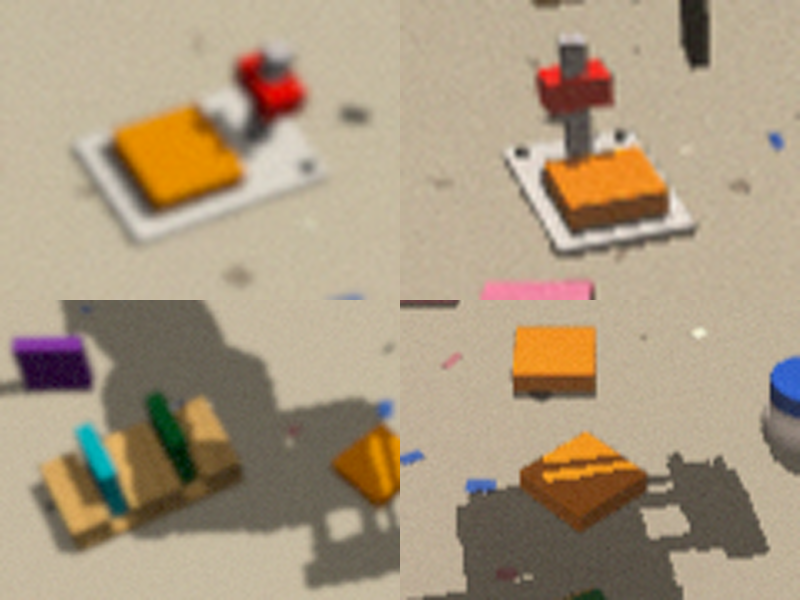

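The stripe on the second amber blank is only a gripper shadow. The green blank is the dark green slab in the rack slot nearer +y; the purple one stands free and is a decoy. Next: rough positions and the band height.

```bash
cat > h.py <<'E'
import cv2, numpy as np, pickle
from scipy.spatial.transform import Rotation as R
def T(o):
    M=np.eye(4); M[:3,:3]=R.from_quat(o["tool_rot"]).as_matrix(); M[:3,3]=o["position"]; return M
def rays(c,px,o=None):
    px=np.atleast_2d(px).astype(float); a=(px-[c["cx"],c["cy"]])/[c["fx"],c["fy"]]
    if "mount" in c:
        r=np.linalg.norm(a,axis=1,keepdims=True)+1e-9; v=np.hstack([a/r*np.sin(r),np.cos(r)]); P=T(o)@c["mount"]
    else: v=np.hstack([a,np.ones((len(a),1))]); P=c["pose"]
    return P[:3,3], v@P[:3,:3].T
def on_z(c,px,z,o=None):
    p,v=rays(c,px,o); return (p+v*((z-p[2])/v[:,2:]))[:,:2]
def proj(c,X,o=None):
    P=c["pose"] if "pose" in c else T(o)@c["mount"]
    q=(np.atleast_2d(X)-P[:3,3])@P[:3,:3]
    if "pose" in c: a=q[:,:2]/q[:,2:]
    else:
        n=np.linalg.norm(q[:,:2],axis=1,keepdims=True); a=q[:,:2]/n*np.arctan2(n,q[:,2:])
    return a*[c["fx"],c["fy"]]+[c["cx"],c["cy"]]
def mask(img,lo,hi):
    return cv2.inRange(cv2.cvtColor(img,cv2.COLOR_BGR2HSV),np.array(lo),np.array(hi))
def blobs(m,amin=20):
    cs,_=cv2.findContours(m,cv2.RETR_EXTERNAL,cv2.CHAIN_APPROX_NONE)
    return sorted([k[:,0,:] for k in cs if cv2.contourArea(k)>=amin],key=lambda k:-cv2.contourArea(k))
def rect(c,k,z,o=None):
    w=on_z(c,k,z,o).astype(np.float32)*1000
    (x,y),(a,b),t=cv2.minAreaRect(w); return np.round([x,y,a,b,t],1)
E
python3 - <<'E'
from h import *
o,d=pickle.load(open("v0.pkl","rb"))
R_={"amber_lit":((10,150,170),(25,255,255)),"amber":((8,150,60),(25,255,255)),"red":((0,170,50),(6,255,255)),"green":((50,120,15),(80,255,120)),"purple":((130,100,30),(160,255,255)),"turq":((84,120,60),(98,255,255))}
for n in ("scene","side"):
    for k,(lo,hi) in R_.items():
        for b in blobs(mask(d[n]["pixels"],lo,hi),15)[:6]:
            z={"a":.016,"r":.045}.get(k[0],.068)
            print(n,k,b.mean(0).round(),b.min(0),b.max(0),rect(d[n],b,z))
E
```

```text
scene amber [496.  20.] [468   7] [520  33] [-142.3 1049.7  173.2  148.4   89.5]
scene amber [238. 219.] [225 208] [252 231] [ 587.6 -132.3   64.1   63.    31.1]
scene amber [286. 212.] [275 203] [296 220] [592.8   4.5  60.7  61.   76.6]
scene amber [370. 186.] [358 176] [382 196] [558.7 274.2  62.9  64.5   9.3]
scene amber [  6. 283.] [  0 270] [ 16 296] [ 643.5 -754.8   79.5   39.7    4.5]
scene amber [171. 221.] [163 211] [178 230] [ 544.6 -320.    68.5   35.1    1.9]
scene red [388. 172.] [383 166] [394 178] [540.5 334.5  45.3  27.9   7.3]
scene green [492. 165.] [479 153] [505 178] [605.1 628.5  50.5 107.3  37.4]
scene green [521. 188.] [505 180] [536 197] [706.6 668.7  21.7 106.4  17.1]
scene green [455.  72.] [445  65] [462  80] [180.3 705.8  54.6  82.9  53.3]
scene green [176. 211.] [170 198] [182 223] [ 556.8 -298.5   92.5   16.    13.8]
scene green [515. 201.] [506 195] [523 207] [746.4 627.1  19.6  60.8  17.1]
scene green [514. 182.] [506 177] [522 187] [680.  661.2  20.   52.4  17.5]
scene purple [140. 188.] [129 181] [151 195] [ 454.8 -389.    65.1   53.9   82. ]
scene t
[... 165 characters left out ...]
00e-01]
side amber [274. 263.] [256 250] [293 278] [ 582.6 -139.8   69.5   67.    32.3]
side amber [266. 227.] [254 218] [278 236] [588.3  -4.   74.5  59.1  78.6]
side amber [241. 175.] [229 168] [252 182] [561.4 269.5  65.2  80.5   4. ]
side red [233. 154.] [228 150] [241 159] [553.4 348.9  41.1  58.8   2.6]
side green [267. 306.] [250 297] [282 316] [ 537.  -308.7   58.9   26.6   13.4]
side green [228. 125.] [214 121] [243 130] [549.8 532.1  57.  112.3  34.6]
side green [265. 123.] [259 118] [273 126] [675.6 533.1  39.8  79.6  16. ]
side purple [204. 375.] [197 347] [211 401] [ 424.1 -416.7   91.2   18.8   84.3]
side turq [284. 330.] [267 320] [301 339] [ 556.8 -362.8   59.9   15.9   16.1]
```

Run:
```python
from h import *
o,d=pickle.load(open("v0.pkl","rb"))
c=d["side"]; g=np.array([.557,.273]); th=np.deg2rad(8); ax=np.array([np.cos(th),np.sin(th)]); ay=np.array([-ax[1],ax[0]])
def onface(px,off):
    p,v=rays(c,px); n=np.r_[ay,0]; q=np.r_[g+ay*off,0]; return p+v*(((q-p)@n)/(v@n))[:,None]
img=c["pixels"]; sub=img[146:164,226:246].astype(int)
print(sub[:,8]);
for r in (154.5,155.5,159,159.5,160): print(r,onface([[234,r]],.045).round(4))
print("posttop centre", proj(c,[np.r_[g+ay*.058,.086]]), "plate pile", proj(c,[np.r_[g,.022]]))
for m in (.038,.054): print(m,proj(c,[np.r_[g+ay*.045,m+.01],np.r_[g+ay*.045,m-.01],np.r_[g+ay*.071,m+.01]]))
```

```text
[[ 97 102 108]
 [ 43  47  50]
 [ 44  48  53]
 [ 53  56  59]
 [ 46  48  54]
 [ 50  53  57]
 [ 49  51  57]
 [ 38  41  67]
 [ 23  27  75]
 [ 25  30  67]
 [ 27  35  70]
 [ 24  28  67]
 [ 22  28  65]
 [ 25  27  67]
 [ 35  39  61]
 [ 51  52  55]
 [ 54  56  62]
 [ 51  54  59]]
154.5 [[0.5487 0.3173 0.0604]]
155.5 [[0.5485 0.3172 0.0572]]
159 [[0.5478 0.3171 0.0457]]
159.5 [[0.5477 0.3171 0.044 ]]
160 [[0.5476 0.3171 0.0423]]
posttop centre [[233.09567935 144.80975318]] plate pile [[239.21497621 172.50121071]]
0.038 [[234.91927007 158.15166815]
 [235.30096228 164.0977854 ]
 [232.80330421 154.56617629]]
0.054 [[234.60889821 153.31660114]
 [234.99616103 159.34949893]
 [232.48281233 149.78451347]]
```

Band bottom edge is at about 42 mm and its middle at about 52 mm, so the green alone (38 mm) would be too low and with one amber (54 mm) it is in the band. An amber is needed. I'll move over the gauge to confirm and measure it closely.

Emit:
arm_command(delta_rot=[[0,0,0],[0,0,0],[0,0,0],[0,0,0],[0,0,0],[0,0,0],[0,0,0],[0,0,0],[0,0,0]], delta_pos=[[0.03,-0.01,0],[0.06,-0.02,0],[0.09,-0.03,0],[0.12,-0.04,0],[0.15,-0.05,0],[0.17,-0.06,0],[0.18,-0.065,0],[0.18,-0.065,0],[0.18,-0.065,0]], gripper=[-1,-1,-1,-1,-1,-1,-1,-1,-1])

```text
time: 0.9
position: [0.5601, 0.1798, 0.2225]
tool_rot: [0.707, 0.707, -0.0, 0.0]
ft_force: [0.5, 0.3, 0.7]
grip_width: 0.0873
grip_force: 0.0
```

```bash
cat > m.py <<'E'
from h import *
from rig import status, viewer
import sys
def shot(name):
    o=status.get_obs(); c=viewer.camera("wrist"); cv2.imwrite(f"pics/{name}.png",c["pixels"]); pickle.dump((o,c),open(name+".pkl","wb")); return o,c
E
python3 - <<'E'
from m import *
o,c=shot("w1"); print(o["position"],o["time"],o["q"].round(3))
for k,(lo,hi) in {"amber":((8,150,60),(25,255,255)),"lit":((10,150,170),(25,255,255)),"red":((0,170,50),(6,255,255))}.items():
    for b in blobs(mask(c["pixels"],lo,hi),150)[:4]:
        print(k,b.mean(0).round(),b.min(0),b.max(0),[rect(c,b,z,o) for z in (.016,.022)])
o,d=pickle.load(open("v0.pkl","rb")); c=d["wrist"]
for b in blobs(mask(c["pixels"],(8,150,60),(25,255,255)),150)[:4]: print(b.mean(0).round(),rect(c,b,.016,o))
E
```

```text
[0.56014516 0.17981222 0.22251421] 0.9 [ 1.210e-01  4.780e-01  1.527e+00 -1.000e-03  1.136e+00  1.210e-01]
amber [372. 310.] [252 290] [510 322] [array([729.8,  19.1,  50.8, 411.2,  89.2]), array([727. ,  22.9,  50. , 404.5,  89.2])]
amber [278. 106.] [248  76] [308 135] [array([558.8, 272.7,  59.9,  60.4,   9.4]), array([558.8, 272.3,  58.9,  59.4,   9.4])]
amber [452. 269.] [444 244] [457 293] [array([797.5,  68.4,  21.1,  79. ,  11.6]), array([793.6,  71.3,  20.8,  77.7,  11.6])]
amber [105. 268.] [ 99 244] [113 293] [array([320.7,  68.8,  80. ,  21.6,  77.2]), array([324.6,  71.7,  78.7,  21.3,  77.2])]
lit [278. 106.] [249  76] [308 134] [array([559.1, 273. ,  59.2,  58.7,   9.9]), array([559.1, 272.6,  58.2,  57.7,   9.9])]
lit [286. 308.] [279 301] [293 314] [array([569.4,  20. ,  20.4,  18.4,  89.7]), array([569.2,  23.7,  20. ,  18.1,  89.7])]
red [268.  51.] [248  34] [288  64] [array([547.9, 337.6,  43. ,  31.7,   8.7]), array([548.1, 336.2,  42.3,  31.2,   8.7])]
[249. 181.] [588.8   6.8  61.   58.6  78.7]
[381. 313.] [ 789.8 -172.5   18.4  402.    89.8]
[250. 297.] [ 586.7 -150.1   71.9   38.3    1.3]
[452. 269.] [ 859.9 -110.4   21.1   78.6   11.5]
```

View pics/w1.png

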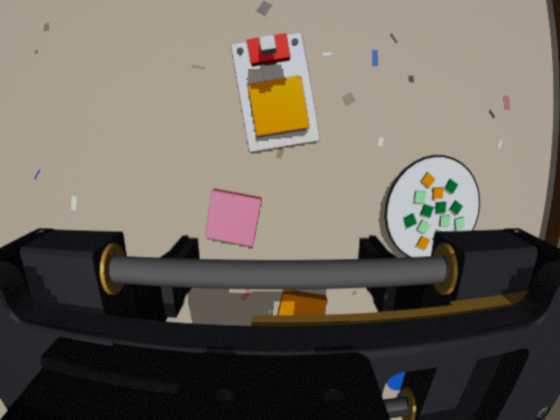

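Gauge pile centre is at (0.559, 0.272), yaw 9.4°: amber base at (278,106), red band at (268,51). Pink at (233,217) is the decoy. Next: move over to look at amber_a.

Emit:
arm_command(delta_rot=[[0,0,2],[0,0,4],[0,0,6],[0,0,8],[0,0,10],[0,0,11],[0,0,11],[0,0,11],[0,0,11]], delta_pos=[[-0.03,0.005,0.01],[-0.07,0.01,0.02],[-0.11,0.015,0.03],[-0.15,0.02,0.04],[-0.19,0.025,0.05],[-0.22,0.03,0.06],[-0.25,0.03,0.07],[-0.25,0.03,0.07],[-0.25,0.03,0.07]], gripper=[-1,-1,-1,-1,-1,-1,-1,-1,-1])

```text
time: 1.7
position: [0.5898, -0.0736, 0.1517]
tool_rot: [0.773, 0.634, -0.0, -0.0]
ft_force: [0.2, -0.1, -0.2]
grip_width: 0.0867
grip_force: 0.0
```

```bash
cat >> h.py <<'E'
def rel(o,p,yaw=None):
    """tool-frame shift to world point p; tool rz (deg) so that tool y (mod 90 deg given yaw of an edge) points along yaw"""
    M=T(o); y=M[:3,1]; cur=np.rad2deg(np.arctan2(y[1],y[0]))
    print("d_tool",(M[:3,:3].T@(np.array(p)-M[:3,3])).round(4),"tooly yaw",cur.round(2), "" if yaw is None else f"rz {-((yaw-cur+90)%180-90):.2f}")
E
python3 - <<'E'
from m import *
o,c=shot("w2"); print(o["position"],o["time"])
for k,(lo,hi) in {"amber":((8,150,60),(25,255,255)),"lit":((10,150,170),(25,255,255))}.items():
    for b in blobs(mask(c["pixels"],lo,hi),150)[:6]:
        print(k,b.mean(0).round(),b.min(0),b.max(0),rect(c,b,.016,o))
o,c=pickle.load(open("w1.pkl","rb")); th=np.deg2rad(9.4); ax=np.array([np.cos(th),np.sin(th)]); ay=np.array([-ax[1],ax[0]]); g=np.array([.5588,.2723])
for m in (.038,.046,.052,.056): print(m,[proj(c,[np.r_[g+ay*yy+ax*x,z]],o).round(1) for x,yy,z in ((-.02,.045,m+.01),(.02,.045,m+.01),(-.02,.071,m+.01),(.02,.071,m+.01),(0,.045,m-.01))])
b=blobs(mask(c["pixels"],(0,170,50),(6,255,255)),150)[0]; print(cv2.boxPoints(cv2.minAreaRect(b)).round(1))
E
```

```text
[ 0.58980151 -0.07362829  0.1516768 ] 1.7
amber [261. 117.] [229  85] [293 149] [588.4   6.   59.4  58.1  78.8]
amber [284. 247.] [244 215] [325 260] [ 583.3 -129.4   60.9   60.9   31.5]
amber [377. 314.] [252 295] [506 325] [ 692.  -226.6   19.5  320.9   78.7]
amber [451. 269.] [442 244] [457 293] [ 761.2 -186.9   64.    18.9   87.6]
amber [105. 269.] [100 244] [112 293] [ 384.4 -110.9   64.1   15.9   67. ]
lit [261. 116.] [229  85] [293 148] [588.5   6.5  58.4  58.1  78.8]
lit [285. 247.] [244 218] [325 258] [ 587.2 -111.8   41.4   80.5   78.5]
0.038 [array([[251.5,  64.8]]), array([[290.1,  58.5]]), array([[247.5,  41.5]]), array([[285.9,  35.2]]), array([[271.2,  65.1]])]
0.046 [array([[250.8,  63.4]]), array([[290.4,  56.9]]), array([[246.8,  39.5]]), array([[286.1,  33.1]]), array([[271. ,  63.7]])]
0.052 [array([[250.3,  62.2]]), array([[290.7,  55.6]]), array([[246.2,  37.9]]), array([[286.3,  31.4]]), array([[270.9,  62.7]])]
0.056 [array([[250. ,  61.4]]), array([[290.8,  54.8]]), array([[245.8,  36.9]]), array([[286.4,  30.3]]), array([[270.8,  61.9]])]
[[247.3  39.6]
 [285.3  33.7]
 [289.3  59.7]
 [251.3  65.6]]
```

Run:
```python
from h import *
o,d=pickle.load(open("v0.pkl","rb")); th=np.deg2rad(9.4); ax=np.array([np.cos(th),np.sin(th)]); ay=np.array([-ax[1],ax[0]]); g=np.array([.5588,.2723])
for n in ("side","scene"):
    c=d[n]
    for m in (.038,.044,.048,.052,.056):
        P=np.array([np.r_[g+ay*y+ax*x,m+z] for x in(-.02,.02) for y in (.045,.071) for z in(-.01,.01)])
        q=proj(c,P); h=cv2.contourArea(cv2.convexHull(q.astype(np.float32))); print(n,m,q.min(0).round(1),q.max(0).round(1),h.round())
    print("posttop front L/R",proj(c,[np.r_[g+ay*.051,.086],np.r_[g+ay*.065,.086]]).round(1))
    mk=mask(c["pixels"],(0,130,40),(8,255,255)); b=[k for k in blobs(mk,15) if 100<k[:,1].mean()<180]; print([(k.min(0),k.max(0)+1,(mk>0)[k[:,1].min():k[:,1].max()+1,k[:,0].min():k[:,0].max()+1].sum()) for k in b])
o,c=pickle.load(open("w2.pkl","rb")); rel(o,[.5885,.006,.004],-11.2)
```

```text
Traceback (most recent call last):
AttributeError: 'float' object has no attribute 'round'
```

Run:
```python
from h import *
o,d=pickle.load(open("v0.pkl","rb")); th=np.deg2rad(9.4); ax=np.array([np.cos(th),np.sin(th)]); ay=np.array([-ax[1],ax[0]]); g=np.array([.5588,.2723])
for n in ("side","scene"):
    c=d[n]
    for m in (.038,.044,.048,.052,.056):
        P=np.array([np.r_[g+ay*y+ax*x,m+z] for x in(-.02,.02) for y in (.045,.071) for z in(-.01,.01)])
        q=proj(c,P); print(n,m,q.min(0).round(1),q.max(0).round(1))
    print("posttop front/back",proj(c,[np.r_[g+ay*.051,.086],np.r_[g+ay*.065,.086]]).round(1))
    mk=mask(c["pixels"],(0,130,40),(8,255,255)); b=[k for k in blobs(mk,15) if 100<k[:,1].mean()<180]; print([(k.min(0),k.max(0)+1) for k in b])
o,c=pickle.load(open("w2.pkl","rb")); rel(o,[.5885,.006,.004],-11.2)
```

```text
side 0.038 [226.5 153.7] [241.9 165.3]
side 0.044 [226.4 151.9] [241.8 163.5]
side 0.048 [226.3 150.7] [241.7 162.3]
side 0.052 [226.2 149.5] [241.7 161.1]
side 0.056 [226.1 148.3] [241.6 159.9]
posttop front/back [[233.9 145.9]
 [232.6 144. ]]
[(array([227, 150], dtype=int32), array([242, 161], dtype=int32))]
scene 0.038 [380.  167.2] [395.5 183.5]
scene 0.044 [380.3 165.9] [395.9 182.2]
scene 0.048 [380.5 165. ] [396.1 181.4]
scene 0.052 [380.7 164.1] [396.4 180.5]
scene 0.056 [380.9 163.2] [396.6 179.6]
posttop front/back [[388.4 165.3]
 [392.5 163.9]]
[(array([383, 166], dtype=int32), array([396, 179], dtype=int32))]
d_tool [ 0.0778 -0.0168  0.1477] tooly yaw -11.33 rz -0.13
```

The side view puts the band middle at about 51 mm (band 41–61 mm), so the target top is 54 mm and one amber goes in. amber_a at wrist (261,117) is plain amber; pink is the only look-alike and sits elsewhere. Grasping amber_a.

Emit:
arm_command(delta_rot=[[0,0,0],[0,0,0],[0,0,0],[0,0,0],[0,0,0],[0,0,0],[0,0,0],[0,0,0],[0,0,0],[0,0,0],[0,0,0]], delta_pos=[[0.03,-0.006,0.02],[0.06,-0.012,0.04],[0.078,-0.017,0.06],[0.078,-0.017,0.085],[0.078,-0.017,0.11],[0.078,-0.017,0.13],[0.078,-0.017,0.142],[0.078,-0.017,0.147],[0.078,-0.017,0.147],[0.078,-0.017,0.147],[0.078,-0.017,0.147]], gripper=[-1,-1,-1,-1,-1,-1,-1,-1,-1,-0.4,0])

```text
time: 2.67
position: [0.5893, 0.0097, 0.0069]
tool_rot: [0.772, 0.636, 0.001, 0.001]
ft_force: [0.3, 0.5, -0.0]
grip_width: 0.0801
grip_force: 0.0
```

Emit:
arm_command(delta_rot=[[0,0,0],[0,0,0],[0,0,0],[0,0,0],[0,0,-4],[0,0,-8],[0,0,-12],[0,0,-16],[0,0,-20]], delta_pos=[[0,0,0],[0,0,0],[0,0,0],[0,0,0],[0,0,-0.01],[0,0,-0.03],[0,0,-0.06],[0,0,-0.09],[0,0,-0.12]], gripper=[1,1,1,1,1,1,1,1,1], grip_force=20)

```text
time: 3.42
position: [0.5873, 0.0099, 0.1262]
tool_rot: [0.648, 0.761, -0.001, -0.001]
ft_force: [0.6, -0.5, -1.1]
grip_width: 0.06
grip_force: 20.0
```

Run:
```python
from m import *
o=status.get_obs(); print(o["position"],o["time"],o["grip_width"])
rel(o,[.5588,.2723,.060],9.4); rel(o,[.5588,.2723,.0265],9.4)
```

```text
[0.58726544 0.0099286  0.12621624] 3.4167 0.06003827142971525
d_tool [0.2635 0.0139 0.0664] tooly yaw 9.19 rz -0.21
d_tool [0.2635 0.014  0.0999] tooly yaw 9.19 rz -0.21
```

Emit:
arm_command(delta_rot=[[0,0,0],[0,0,0],[0,0,0],[0,0,0],[0,0,0],[0,0,0],[0,0,0],[0,0,0],[0,0,0],[0,0,0],[0,0,0],[0,0,0]], delta_pos=[[0.025,0,0],[0.06,0.003,0],[0.1,0.006,0],[0.14,0.009,0],[0.18,0.012,0],[0.22,0.014,0],[0.25,0.014,0.01],[0.262,0.014,0.03],[0.267,0.014,0.05],[0.267,0.014,0.067],[0.267,0.014,0.067],[0.267,0.014,0.067]], gripper=[1,1,1,1,1,1,1,1,1,1,1,1])

```text
time: 4.42
position: [0.559, 0.2755, 0.0575]
tool_rot: [0.649, 0.76, -0.001, -0.001]
ft_force: [0.3, -0.3, -1.2]
grip_width: 0.0596
grip_force: 20.0
```

Run:
```python
from m import *
o,c=shot("w3"); print(o["position"],o["time"],o["joint_velocities"].round(3))
for b in blobs(mask(c["pixels"],(8,150,60),(25,255,255)),150)[:6]: print(b.mean(0).round(),b.min(0),b.max(0))
print(proj(c,[[.5588,.2723,.022]],o))
M=T(o)
for off in (0,-.004): print(off,proj(c,[(M@[off+s*.03,0,-.007-.016,1])[:3] if 0 else (M@[off+s*.03,0,.007-.016,1])[:3] for s in(-1,1)],o).round(1))
tx=M[:2,0]; rel(o,[*(np.array([.5588,.2723])+tx*.0038),.029],9.4)
```

```text
[0.55897465 0.27545103 0.05746844] 4.4167 [-0.009 -0.036 -0.027  0.002 -0.006  0.002]
[278. 227.] [218 190] [338 260]
[344. 310.] [193 288] [505 325]
[406. 273.] [395 245] [413 297]
[150. 272.] [143 245] [158 297]
[[278.98869239 240.04201634]]
0 [[280.2 313.2]
 [280.3 206.8]]
-0.004 [[280.2 319.1]
 [280.3 214.7]]
d_tool [ 0.0007 -0.0006  0.0285] tooly yaw 9.01 rz -0.39
```

View pics/w3.png

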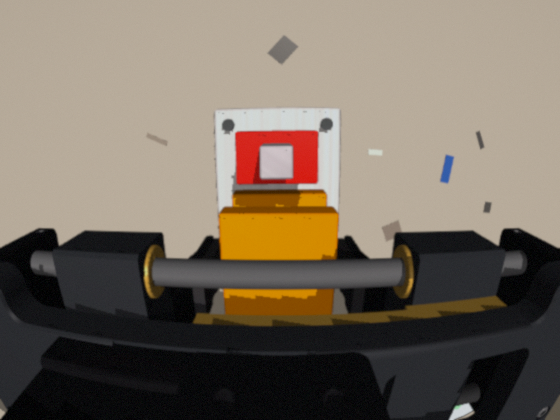

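Held amber's front top edge is at row ~208 and the base's front top edge at row ~191, with the band just ahead. I'll work out the offset along the gauge from those edges.

Run:
```python
from h import *
o,c=pickle.load(open("w3.pkl","rb")); M=T(o)
col=c["pixels"][184:216,265:295].mean(1).round().astype(int); print([(184+i,*v) for i,v in enumerate(col)])
t=lambda p,z:((np.r_[on_z(c,[p],z,o)[0],z]-M[:3,3])@M[:3,:3])[:2].round(4)
print("base front mid",[t((279.5,r),.022) for r in (190.5,191.5)],"L/R",t((233,191),.022),t((327,191),.022))
print("held front mid",[t((279.5,r),.0665) for r in (207.5,209)],"L/R",t((221,209),.0665),t((338,209),.0665))
```

```text
[(184, np.int64(97), np.int64(98), np.int64(122)), (185, np.int64(112), np.int64(114), np.int64(120)), (186, np.int64(114), np.int64(116), np.int64(120)), (187, np.int64(114), np.int64(116), np.int64(120)), (188, np.int64(105), np.int64(108), np.int64(114)), (189, np.int64(68), np.int64(79), np.int64(92)), (190, np.int64(26), np.int64(48), np.int64(71)), (191, np.int64(3), np.int64(36), np.int64(65)), (192, np.int64(1), np.int64(37), np.int64(67)), (193, np.int64(1), np.int64(47), np.int64(84)), (194, np.int64(0), np.int64(63), np.int64(113)), (195, np.int64(0), np.int64(72), np.int64(128)), (196, np.int64(0), np.int64(78), np.int64(137)), (197, np.int64(0), np.int64(79), np.int64(139)), (198, np.int64(0), np.int64(79), np.int64(138)), (199, np.int64(0), np.int64(79), np.int64(139)), (200, np.int64(0), np.int64(79), np.int64(139)), (201, np.int64(0), np.int64(79), np.int64(139)), (202, np.int64(0), np.int64(79), np.int64(139)), (203, np.int64(0), np.int64(80), np.int64(141)), (204, np.int64(0), np.int64(86), np.int64(146)), (205, np.int64(0), np.int64(91), np.int64(151)), (206, np.int64(0), np.int64(83), np.int64(140)), (207, np.int64(0), np.int64(70), np.int64(124)), (208, np.int64(0), np.int64(66), np.int64(118)), (209, np.int64(0), np.int64(66), np.int64(118)), (210, np.int64(0), np.int64(67), np.int64(120)), (211, np.int64(0), np.int64(68), np.int64(122)), (212, np.int64(0), np.int64(77), np.int64(138)), (213, np.int64(0), np.int64(103), np.int64(178)), (214, np.int64(0), np.int64(126), np.int64(205)), (215, np.int64(0), np.int64(136), np.int64(211))]
base front mid [array([ 0.0293, -0.0002]), array([ 0.0287, -0.0002])] L/R [ 0.0291 -0.0291] [0.0291 0.0293]
held front mid [array([ 0.0296, -0.0004]), array([ 0.0289, -0.0004])] L/R [ 0.0289 -0.029 ] [0.0289 0.0282]
```

The edges agree to within 0.5 mm. Lowering straight down.

Emit:
arm_command(delta_rot=[[0,0,0],[0,0,0],[0,0,0],[0,0,0],[0,0,0],[0,0,0],[0,0,0]], delta_pos=[[0,0,0.008],[0,0,0.015],[0,0,0.02],[0,0,0.023],[0,0,0.025],[0,0,0.026],[0,0,0.026]], gripper=[1,1,1,1,1,1,1])

```text
time: 5.05
position: [0.5602, 0.2757, 0.0323]
tool_rot: [0.649, 0.76, -0.0, -0.0]
ft_force: [-1.0, -0.4, -0.3]
grip_width: 0.0599
grip_force: 20.0
```

Emit:
arm_command(delta_rot=[[0,0,0],[0,0,0],[0,0,0]], delta_pos=[[0,0,0.001],[0,0,0.002],[0,0,0.002]], gripper=[1,1,1])

```text
time: 5.3
position: [0.5602, 0.2758, 0.0306]
tool_rot: [0.649, 0.76, 0.0, 0.0]
ft_force: [0.1, -0.6, -2.2]
grip_width: 0.0595
grip_force: 20.0
```

Run:
```python
from m import *
o,c=shot("w4"); M=T(o); print(o["position"],o["ft_force"])
rel(o,[.5588,.2723,.03],9.4)
for x in (250,280,310):
  v=c["pixels"][160:240,x-8:x+8,2].mean(1); print([(160+i,int(a)) for i,a in enumerate(v) if i>20 and i<75])
```

```text
[0.56022095 0.27580603 0.03056105] [ 0.11545167 -0.55326758 -2.22540694]
d_tool [-0.0032 -0.002   0.0006] tooly yaw 9.01 rz -0.39
[(181, 179), (182, 176), (183, 175), (184, 175), (185, 175), (186, 175), (187, 175), (188, 172), (189, 169), (190, 159), (191, 151), (192, 149), (193, 147), (194, 137), (195, 123), (196, 119), (197, 115), (198, 97), (199, 73), (200, 64), (201, 63), (202, 64), (203, 74), (204, 100), (205, 113), (206, 99), (207, 74), (208, 64), (209, 63), (210, 64), (211, 66), (212, 81), (213, 109), (214, 132), (215, 140), (216, 146), (217, 148), (218, 149), (219, 154), (220, 170), (221, 193), (222, 208), (223, 211), (224, 212), (225, 212), (226, 211), (227, 211), (228, 212), (229, 212), (230, 212), (231, 212), (232, 212), (233, 212), (234, 211)]
[(181, 194), (182, 194), (183, 193), (184, 194), (185, 194), (186, 194), (187, 193), (188, 192), (189, 182), (190, 152), (191, 130), (192, 146), (193, 152), (194, 137), (195, 116), (196, 115), (197, 112), (198, 88), (199, 68), (200, 63), (201, 63), (202, 66), (203, 81), (204, 107), (205, 115), (206, 97), (207, 73), (208, 64), (209, 
[... 252 characters left out ...]
2), (231, 212), (232, 211), (233, 212), (234, 212)]
[(181, 213), (182, 213), (183, 213), (184, 213), (185, 213), (186, 213), (187, 213), (188, 213), (189, 214), (190, 213), (191, 213), (192, 213), (193, 206), (194, 182), (195, 175), (196, 197), (197, 194), (198, 149), (199, 122), (200, 119), (201, 120), (202, 130), (203, 160), (204, 198), (205, 198), (206, 158), (207, 125), (208, 116), (209, 115), (210, 114), (211, 116), (212, 136), (213, 181), (214, 206), (215, 211), (216, 211), (217, 211), (218, 211), (219, 212), (220, 212), (221, 212), (222, 212), (223, 212), (224, 212), (225, 211), (226, 212), (227, 212), (228, 212), (229, 212), (230, 212), (231, 212), (232, 211), (233, 212), (234, 212)]
```

Run:
```python
from h import *
o,c=pickle.load(open("w4.pkl","rb")); M=T(o)
t=lambda p,z:((np.r_[on_z(c,[p],z,o)[0],z]-M[:3,3])@M[:3,:3])[:2].round(4)
im=c["pixels"][180:236,205:355]; cv2.imwrite("pics/z4.png",cv2.resize(im,(750,280),interpolation=cv2.INTER_CUBIC))
print([t((280,r),z) for r,z in ((203,.022),(198,.006),(213,.040),(206.5,.024))])
```

```text
[array([ 0.0277, -0.0001]), array([0.027, 0.   ]), array([ 0.027 , -0.0002]), array([ 0.0263, -0.0001])]
```

View pics/z4.png

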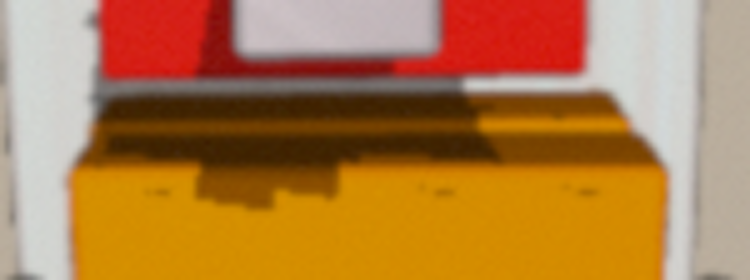

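The held blank sits about 0.9 mm too far along tool +y and about 0.7 mm short along tool x. I'll nudge it and finish lowering.

Emit:
arm_command(delta_rot=[[0,0,0],[0,0,0],[0,0,0],[0,0,0],[0,0,0]], delta_pos=[[0.0008,-0.001,0],[0.0008,-0.001,0.001],[0.0008,-0.001,0.002],[0.0008,-0.001,0.003],[0.0008,-0.001,0.003]], gripper=[1,1,1,1,1])

```text
time: 5.77
position: [0.5591, 0.2765, 0.0284]
tool_rot: [0.649, 0.76, 0.0, 0.0]
ft_force: [-2.1, 0.4, 4.0]
grip_width: 0.0598
grip_force: 20.0
```

Contact at 4 N. Release and rise.

Emit:
arm_command(delta_rot=[[0,0,0],[0,0,0],[0,0,0],[0,0,0],[0,0,0],[0,0,0],[0,0,0],[0,0,0],[0,0,0],[0,0,0]], delta_pos=[[0,0,-0.0005],[0,0,-0.0005],[0,0,-0.0005],[0,0,-0.0005],[0,0,-0.01],[-0.01,0,-0.03],[-0.03,0,-0.06],[-0.05,0,-0.09],[-0.07,0,-0.12],[-0.07,0,-0.12]], gripper=[-0.3,-0.6,-1,-1,-1,-1,-1,-1,-1,-1])

```text
time: 6.6
position: [0.5751, 0.2049, 0.1544]
tool_rot: [0.65, 0.76, 0.004, 0.005]
ft_force: [1.1, -0.2, 0.9]
grip_width: 0.0867
grip_force: 0.0
```

Run:
```python
from m import *
o,c=shot("w5"); M=T(o); print(o["position"],o["grip_width"],o["time"])
for b in blobs(mask(c["pixels"],(8,150,60),(25,255,255)),150)[:6]: print(b.mean(0).round(),b.min(0),b.max(0),rect(c,b,.038,o))
for b in blobs(mask(c["pixels"],(10,150,155),(25,255,255)),150)[:2]: print("lit",b.mean(0).round(),b.min(0),b.max(0),rect(c,b,.038,o))
b=max(blobs(mask(c["pixels"],(10,150,60),(25,255,255)),150),key=lambda b:-b[:,1].mean())
x,y=b.min(0)-8; X,Y=b.max(0)+8; y=max(0,y-30); cv2.imwrite("pics/z5.png",cv2.resize(c["pixels"][y:Y,x:X],None,fx=5,fy=5,interpolation=cv2.INTER_CUBIC)); print(x,y,X,Y)
```

```text
[0.57513815 0.20493652 0.15439317] 0.0866555161753565 6.6
[271. 125.] [236  91] [305 160] [558.4 273.2  58.6  59.3   9.2]
[379. 314.] [252 296] [505 325] [718.  107.6 304.9  18.4   8.3]
[106. 268.] [ 99 244] [114 293] [409.7 112.1  59.4  17.7  88.6]
[452. 269.] [444 244] [457 293] [765.5 165.2  16.3  59.9  20.5]
lit [270. 125.] [236  91] [305 159] [558.5 273.4  58.8  58.6   8.7]
228 53 313 168
```

View pics/z5.png

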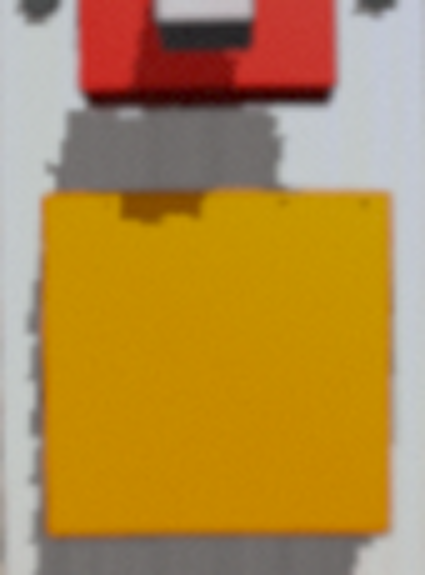

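The amber lies flush (pile now (0.5584, 0.273), 9.2°, top 38 mm). Now to look at the green in the rack.

Emit:
arm_command(delta_rot=[[0,0,5],[0,0,12],[0,0,19],[0,0,26],[0,0,33],[0,0,40],[0,0,47],[0,0,54],[0,0,61],[0,0,68],[0,0,75],[0,0,80]], delta_pos=[[-0.02,-0.007,-0.005],[-0.06,-0.02,-0.01],[-0.1,-0.035,-0.015],[-0.14,-0.05,-0.02],[-0.18,-0.063,-0.025],[-0.22,-0.077,-0.03],[-0.26,-0.09,-0.03],[-0.3,-0.105,-0.03],[-0.34,-0.12,-0.03],[-0.38,-0.133,-0.03],[-0.42,-0.147,-0.03],[-0.455,-0.16,-0.03]], gripper=[-1,-1,-1,-1,-1,-1,-1,-1,-1,-0.6,-0.3,0])

```text
time: 7.65
position: [0.4832, -0.2638, 0.1767]
tool_rot: [0.987, 0.162, -0.0, -0.001]
ft_force: [0.7, -0.2, -0.5]
grip_width: 0.0741
grip_force: 0.0
```

Emit:
arm_command(delta_rot=[[0,0,4],[0,0,4],[0,0,4],[0,0,4]], delta_pos=[[-0.01,0.03,0],[-0.01,0.05,0],[-0.01,0.05,0],[-0.01,0.05,0]], gripper=[0,0,0,0])

```text
time: 7.98
position: [0.4905, -0.3134, 0.1764]
tool_rot: [0.992, 0.13, -0.001, -0.001]
ft_force: [0.3, -0.4, -0.4]
grip_width: 0.0489
grip_force: 0.0
```

Run:
```python
from m import *
o,c=shot("w6"); print(o["position"],o["grip_width"],o["time"],o["q"].round(2)); rel(o,[.55,-.3,.1],-75)
for k,(lo,hi) in {"green":((50,100,15),(82,255,140)),"turq":((84,120,60),(98,255,255)),"purp":((130,100,30),(160,255,255))}.items():
    for b in blobs(mask(c["pixels"],lo,hi),100)[:3]: print(k,b.mean(0).round(),b.min(0),b.max(0),rect(c,b,.068,o))
```

```text
[ 0.49050647 -0.31338884  0.17642384] 0.048926057097232335 7.9833 [-0.76  0.53  1.59  0.    1.03  0.55]
d_tool [0.061  0.0026 0.0764] tooly yaw -75.07 rz -0.07
green [280. 150.] [270 115] [289 185] [ 536.2 -300.9   58.6   15.7   15.2]
turq [350. 146.] [337 112] [363 181] [ 555.1 -357.1   58.7   22.4   15.8]
```

View pics/w6.png

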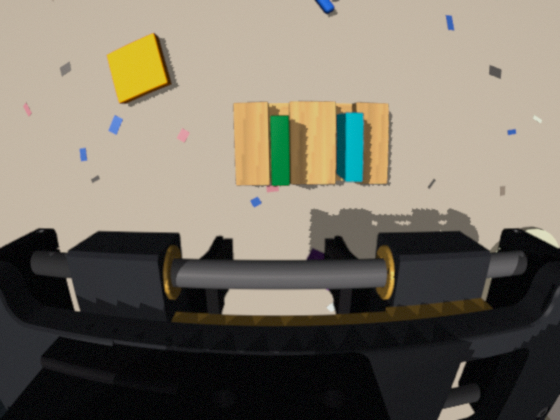

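Green dark slab is at (280,150), turquoise at (350,146), and the purple decoy at (315,256) is outside the rack. The green fits: dark green, standing in the slot, world (0.536, -0.301), yaw 15°. Lowering with the fingers half open (49 mm), then grip and lift.

Emit:
arm_command(delta_rot=[[0,0,0],[0,0,0],[0,0,0],[0,0,0],[0,0,0],[0,0,0],[0,0,0],[0,0,0],[0,0,0],[0,0,0]], delta_pos=[[0.02,0,0.01],[0.04,0,0.02],[0.047,0,0.04],[0.047,0,0.065],[0.047,0,0.09],[0.047,0,0.11],[0.047,0,0.125],[0.047,0,0.135],[0.047,0,0.138],[0.047,0,0.138]], gripper=[0,0,0,0,0,0,0,0,0,0])

```text
time: 8.87
position: [0.5359, -0.2997, 0.0389]
tool_rot: [0.991, 0.131, -0.001, -0.001]
ft_force: [1.4, -0.2, 0.1]
grip_width: 0.0436
grip_force: 0.0
```

Emit:
arm_command(delta_rot=[[0,0,0],[0,0,0],[0,0,0],[0,0,0],[0,0,0],[0,0,0],[0,0,0],[0,0,0],[0,0,0],[0,0,0],[0,0,0],[0,0,0]], delta_pos=[[0,0,0],[0,0,0],[0,0,0],[0,0,0],[0,0,0],[0,0,-0.005],[0,0,-0.015],[0,0,-0.03],[0,0,-0.05],[0,0,-0.07],[0,0,-0.08],[0,0,-0.08]], gripper=[0.5,1,1,1,1,1,1,1,1,1,1,1], grip_force=20)

```text
time: 9.87
position: [0.5379, -0.3026, 0.1228]
tool_rot: [0.991, 0.131, 0.002, 0.002]
ft_force: [0.3, -0.8, -0.7]
grip_width: 0.0159
grip_force: 20.0
```

Green gripped (15.9 mm) and lifted. Carrying it to free bench near (0.47, -0.12).

Emit:
arm_command(delta_rot=[[0,0,0],[0,0,0],[0,0,0],[0,0,0],[0,0,0],[0,0,0],[0,0,0],[0,0,0],[0,0,0],[0,0,0],[0,0,0],[0,0,0]], delta_pos=[[-0.002,-0.02,0],[-0.005,-0.05,0],[-0.008,-0.085,0],[-0.011,-0.12,0],[-0.014,-0.15,0],[-0.017,-0.175,0],[-0.018,-0.19,0.01],[-0.018,-0.194,0.03],[-0.018,-0.194,0.05],[-0.018,-0.194,0.068],[-0.018,-0.194,0.078],[-0.018,-0.194,0.082]], gripper=[1,1,1,1,1,1,1,1,1,1,1,1])

```text
time: 10.87
position: [0.4675, -0.118, 0.0357]
tool_rot: [0.991, 0.131, -0.002, -0.001]
ft_force: [-0.4, -0.2, -1.3]
grip_width: 0.0158
grip_force: 20.0
```

Emit:
arm_command(delta_rot=[[0,0,0],[0,0,0],[0,0,0],[0,0,0]], delta_pos=[[0,0,0.001],[0,0,0.002],[0,0,0.002],[0,0,0.002]], gripper=[1,1,1,1])

```text
time: 11.2
position: [0.4692, -0.1189, 0.0362]
tool_rot: [0.991, 0.13, 0.001, 0.0]
ft_force: [0.3, -0.1, -0.8]
grip_width: 0.0158
grip_force: 20.0
```

Emit:
arm_command(delta_rot=[[0,0,0],[0,0,0],[0,0,0],[0,0,0],[0,0,0]], delta_pos=[[0,0,0.001],[0,0,0.002],[0,0,0.003],[0,0,0.003],[0,0,0.003]], gripper=[1,1,1,1,1])

```text
time: 11.62
position: [0.4686, -0.1186, 0.0326]
tool_rot: [0.991, 0.131, -0.0, -0.0]
ft_force: [0.4, 0.3, -1.1]
grip_width: 0.0156
grip_force: 20.0
```

Emit:
arm_command(delta_rot=[[0,0,0],[0,0,0],[0,0,0],[0,0,0]], delta_pos=[[0,0,0.001],[0,0,0.002],[0,0,0.002],[0,0,0.002]], gripper=[1,1,1,1])

```text
time: 11.95
position: [0.4688, -0.1187, 0.0323]
tool_rot: [0.991, 0.131, 0.0, 0.0]
ft_force: [-1.4, 1.4, 15.1]
grip_width: 0.0159
grip_force: 20.0
```

Contact made. Release, rise, shift to the far side and close the fingers.

Emit:
arm_command(delta_rot=[[0,0,0],[0,0,0],[0,0,0],[0,0,0],[0,0,0],[0,0,0],[0,0,0],[0,0,0],[0,0,0],[0,0,0],[0,0,0],[0,0,0]], delta_pos=[[0,0,-0.002],[0,0,-0.002],[0,0,-0.002],[0,0,-0.002],[0,0,-0.002],[0,0,-0.015],[0,0,-0.035],[0,0,-0.055],[0,0,-0.06],[0,0.03,-0.06],[0,0.05,-0.06],[0,0.05,-0.06]], gripper=[0.6,0.4,0.3,0.2,0.2,0.2,0.2,0.2,0.2,1,1,1])

```text
time: 12.95
position: [0.4844, -0.171, 0.0907]
tool_rot: [0.992, 0.129, 0.002, 0.002]
ft_force: [0.0, -0.7, -0.7]
grip_width: 0.0222
grip_force: 0.0
```

Emit:
arm_command(delta_rot=[[0,0,0],[0,0,0],[0,0,0],[0,0,0],[0,0,0],[0,0,0],[0,0,0]], delta_pos=[[0,0,0],[0,0,0.01],[0,0,0.025],[0,0,0.04],[0,0,0.045],[0,0,0.045],[0,0,0.045]], gripper=[1,1,1,1,1,1,1])

```text
time: 13.53
position: [0.4809, -0.1659, 0.0449]
tool_rot: [0.991, 0.131, -0.001, -0.001]
ft_force: [0.4, 0.6, 0.6]
grip_width: 0.0003
grip_force: 0.0
```

Run:
```python
from m import *
o=status.get_obs(); print(o["position"],o["grip_width"],o["ft_force"])
c=viewer.camera("scene"); 
for n in("scene","side"):
    c=viewer.camera(n)
    for b in blobs(mask(c["pixels"],(50,100,15),(82,255,140)),15):
        w=on_z(c,b,.03).mean(0)
        if -.25<w[1]<.1 and w[0]<.6: print(n,b.mean(0),b.min(0),b.max(0),rect(c,b,.06))
```

```text
[ 0.48092944 -0.16593419  0.04492694] 0.0002654525964933847 [0.38684828 0.59424929 0.61072632]
scene [236.  184.5] [231 174] [241 195] [ 496.4 -118.3   82.8   25.2   10.2]
```

Green stands. Tipping it with a sideways push.

Emit:
arm_command(delta_rot=[[0,0,0],[0,0,0],[0,0,0],[0,0,0],[0,0,0],[0,0,0],[0,0,0],[0,0,0],[0,0,0],[0,0,0]], delta_pos=[[0,-0.01,0],[0,-0.02,0],[0,-0.027,0],[0,-0.033,0],[0,-0.039,0],[0,-0.045,0],[0,-0.051,0],[0,-0.055,0],[0,-0.055,0],[0,-0.055,0]], gripper=[1,1,1,1,1,1,1,1,1,1])

```text
time: 14.52
position: [0.4674, -0.1136, 0.0456]
tool_rot: [0.991, 0.131, 0.0, 0.0]
ft_force: [0.7, -0.4, -0.9]
grip_width: 0.0005
grip_force: 0.0
```

Emit:
arm_command(delta_rot=[[0,0,0],[0,0,0],[0,0,0],[0,0,0],[0,0,0],[0,0,0],[0,0,0]], delta_pos=[[0,0,-0.01],[-0.02,0,-0.03],[-0.04,-0.01,-0.06],[-0.05,-0.02,-0.09],[-0.05,-0.03,-0.11],[-0.05,-0.03,-0.11],[-0.05,-0.03,-0.11]], gripper=[-1,-1,-1,-1,-1,-1,-1])

```text
time: 15.1
position: [0.4122, -0.0983, 0.1571]
tool_rot: [0.991, 0.131, 0.002, 0.001]
ft_force: [0.5, -0.3, -0.7]
grip_width: 0.0392
grip_force: 0.0
```

Run:
```python
from m import *
o,c=shot("w7"); print(o["position"],o["grip_width"],o["time"])
for b in blobs(mask(c["pixels"],(50,80,12),(85,255,200)),100)[:3]: print("green",b.mean(0).round(),b.min(0),b.max(0),rect(c,b,.016,o))
```

```text
[ 0.41224347 -0.09834151  0.15709449] 0.03923942533251754 15.1
green [271. 146.] [239 116] [303 178] [457.3 -78.6  58.4  59.3  14.8]
```

Green is flat at (0.457, -0.079), yaw 14.8°. Regrasping.

Emit:
arm_command(delta_rot=[[0,0,0],[0,0,0],[0,0,0],[0,0,0],[0,0,0],[0,0,0],[0,0,0],[0,0,0],[0,0,0],[0,0,0],[0,0,0],[0,0,0]], delta_pos=[[0.02,-0.003,0.01],[0.04,-0.006,0.025],[0.0485,-0.0075,0.045],[0.0485,-0.0075,0.07],[0.0485,-0.0075,0.09],[0.0485,-0.0075,0.11],[0.0485,-0.0075,0.128],[0.0485,-0.0075,0.14],[0.0485,-0.0075,0.148],[0.0485,-0.0075,0.15],[0.0485,-0.0075,0.15],[0.0485,-0.0075,0.15]], gripper=[-1,-1,-1,-1,-1,-1,-1,-1,-1,-1,-1,-1])

```text
time: 16.15
position: [0.4564, -0.0781, 0.0055]
tool_rot: [0.991, 0.13, 0.0, 0.0]
ft_force: [0.2, -0.3, -0.2]
grip_width: 0.0866
grip_force: 0.0
```

Emit:
arm_command(delta_rot=[[0,0,0],[0,0,0],[0,0,0],[0,0,0],[0,0,0],[0,0,0],[0,0,0],[0,0,-6],[0,0,-13],[0,0,-20],[0,0,-27],[0,0,-34]], delta_pos=[[0,0,0],[0,0,0],[0,0,0],[0,0,0],[0,0,0],[0,0,0],[0,0,-0.01],[0,0,-0.03],[0,0,-0.06],[0,0,-0.09],[0,0,-0.115],[0,0,-0.12]], gripper=[-0.3,0.2,1,1,1,1,1,1,1,1,1,1], grip_force=20)

```text
time: 17.15
position: [0.458, -0.0785, 0.1296]
tool_rot: [0.909, 0.418, 0.002, 0.003]
ft_force: [-0.3, 0.8, -1.7]
grip_width: 0.0601
grip_force: 20.0
```

Run:
```python
from m import *
o=status.get_obs(); print(o["position"],o["grip_width"],o["ft_force"],o["q"].round(2))
rel(o,[.5584,.273,.085],9.2)
```

```text
[ 0.4579534  -0.07848451  0.12959977] 0.06010046462238996 [-0.34696539  0.76877789 -1.72253903] [-0.41  0.47  1.92  0.    0.74  0.3 ]
d_tool [ 0.332  -0.153   0.0443] tooly yaw -40.64 rz -49.84
```

Emit:
arm_command(delta_rot=[[0,0,-5],[0,0,-10],[0,0,-15],[0,0,-20],[0,0,-25],[0,0,-30],[0,0,-35],[0,0,-40],[0,0,-45],[0,0,-50],[0,0,-50],[0,0,-50]], delta_pos=[[0.015,-0.007,0],[0.045,-0.021,0],[0.08,-0.037,0],[0.115,-0.053,0],[0.15,-0.069,0],[0.185,-0.085,0],[0.22,-0.101,0],[0.255,-0.117,0],[0.285,-0.131,0],[0.31,-0.143,0],[0.325,-0.15,0],[0.331,-0.153,0]], gripper=[1,1,1,1,1,1,1,1,1,1,1,1])

```text
time: 18.15
position: [0.5579, 0.275, 0.1259]
tool_rot: [0.648, 0.761, 0.001, -0.0]
ft_force: [0.2, -0.0, -1.5]
grip_width: 0.0598
grip_force: 20.0
```

Emit:
arm_command(delta_rot=[[0,0,0],[0,0,0],[0,0,0],[0,0,0],[0,0,0]], delta_pos=[[0,0,0.015],[0,0,0.035],[0,0,0.05],[0,0,0.055],[0,0,0.055]], gripper=[1,1,1,1,1])

```text
time: 18.57
position: [0.5561, 0.2711, 0.0692]
tool_rot: [0.65, 0.76, -0.002, -0.001]
ft_force: [0.1, 0.5, -2.1]
grip_width: 0.0599
grip_force: 20.0
```

Run:
```python
from m import *
o,c=shot("w8"); M=T(o); print(o["position"],o["grip_width"],o["time"]); rel(o,[.5584,.273,.044],9.2)
cv2.imwrite("pics/z8.png",cv2.resize(c["pixels"][165:245,200:360],(800,400),interpolation=cv2.INTER_CUBIC))
```

```text
[0.55613744 0.27105113 0.06916085] 0.059935900974524094 18.5667
d_tool [0.0016 0.0027 0.0251] tooly yaw 8.95 rz -0.25
```

View pics/z8.png

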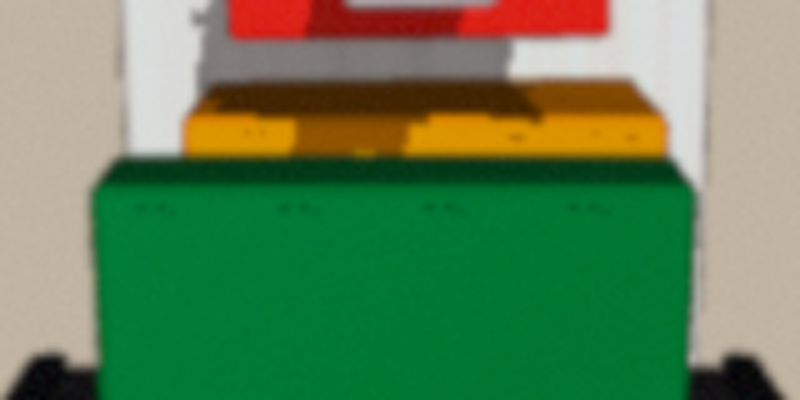

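Green's front top edge is at row ~202 (cols 219–339) and the amber's at row ~189 (cols 237–333). Converting both to tool coordinates.

```bash
cat > e.py <<'E'
from h import *
def edges(f,L):
    o,c=pickle.load(open(f,"rb")); M=T(o)
    for r,l,R_,z in L:
        w=on_z(c,[[l,r],[R_,r]],z,o); p=(np.c_[w,[z,z]]-M[:3,3])@M[:3,:3]; print(z,"front x",p[:,0].mean().round(4),"y mid",p[:,1].mean().round(4),"width",np.ptp(p[:,1]).round(4))
E
python3 -c "
from e import *
edges('w8.pkl',[(188.6,236.8,333.4,.038),(181,241,326,.022),(202.2,218.8,338.8,.0792),(196.4,224,333.6,.0632)])"
```

```text
0.038 front x 0.0314 y mid 0.0032 width 0.0587
0.022 front x 0.0334 y mid 0.0025 width 0.0555
0.0792 front x 0.0325 y mid -0.0008 width 0.058
0.0632 front x 0.032 y mid -0.0007 width 0.0583
```

Emit:
arm_command(delta_rot=[[0,0,0],[0,0,0],[0,0,0],[0,0,0],[0,0,0],[0,0,0]], delta_pos=[[-0.0005,0.0015,0.003],[-0.0005,0.003,0.008],[-0.0005,0.003,0.014],[-0.0005,0.003,0.017],[-0.0005,0.003,0.017],[-0.0005,0.003,0.017]], gripper=[1,1,1,1,1,1])

```text
time: 19.12
position: [0.5607, 0.2722, 0.0533]
tool_rot: [0.649, 0.76, -0.0, -0.0]
ft_force: [-0.1, 0.5, -1.4]
grip_width: 0.0599
grip_force: 20.0
```

```bash
cat > a.py <<'E'
from m import *
import sys
o,c=shot(sys.argv[1]); im=c["pixels"]; print(o["position"],o["ft_force"].round(1),o["time"])
A=mask(im,(8,150,30),(25,255,255)); G=mask(im,(60,100,10),(85,255,255))
for r in range(178,226,2 if len(sys.argv)<3 else 1):
    a=np.where(A[r,200:360])[0]; g=np.where(G[r,200:360])[0]
    print(r,"A",(a.min()+200,a.max()+200,len(a)) if len(a) else "","G",(g.min()+200,g.max()+200,len(g)) if len(g) else "", im[r,300:318].mean(0).astype(int))
E
python3 a.py w9 1
```

```text
[0.56067222 0.27216723 0.05326143] [-0.1  0.5 -1.4] 19.1167
178 A  G  [184 187 204]
179 A  G  [211 214 215]
180 A  G  [215 218 218]
181 A  G  [215 218 218]
182 A  G  [215 218 217]
183 A  G  [214 217 217]
184 A  G  [197 201 204]
185 A  G  [127 140 161]
186 A (np.int64(261), np.int64(320), 60) G  [ 48  84 130]
187 A (np.int64(233), np.int64(322), 90) G  [  0  70 125]
188 A (np.int64(232), np.int64(322), 91) G  [  0  72 129]
189 A (np.int64(231), np.int64(323), 93) G  [  0  75 134]
190 A (np.int64(231), np.int64(324), 94) G  [  0  71 128]
191 A (np.int64(229), np.int64(325), 97) G  [  0  69 124]
192 A (np.int64(228), np.int64(326), 99) G  [  0  69 123]
193 A (np.int64(227), np.int64(327), 101) G  [  0  80 141]
194 A (np.int64(226), np.int64(328), 103) G  [  0 105 176]
195 A (np.int64(226), np.int64(328), 103) G  [  0 104 156]
196 A (np.int64(226), np.int64(328), 61) G  [15 77 90]
197 A  G (np.int64(248), np.int64(332), 40) [22 59 27]
198 A  G (np.int64(223), np.int64(333), 111) [22 57  2]
199 A  G (np.int64(222), np.int64(334), 113) [23 57  0]
200 A  G (np.int64(221), np.int64(335), 115
[... 784 characters left out ...]
G (np.int64(219), np.int64(337), 119) [ 51 120   0]
215 A  G (np.int64(219), np.int64(337), 119) [ 50 119   0]
216 A  G (np.int64(219), np.int64(337), 119) [ 51 119   0]
217 A  G (np.int64(219), np.int64(337), 119) [ 50 119   0]
218 A  G (np.int64(219), np.int64(337), 119) [ 51 119   0]
219 A  G (np.int64(220), np.int64(337), 118) [ 50 119   0]
220 A  G (np.int64(220), np.int64(337), 118) [ 51 119   0]
221 A  G (np.int64(220), np.int64(337), 118) [ 50 119   0]
222 A  G (np.int64(220), np.int64(337), 118) [ 50 119   0]
223 A  G (np.int64(220), np.int64(337), 118) [ 51 119   0]
224 A  G (np.int64(220), np.int64(337), 118) [ 50 119   0]
225 A  G (np.int64(220), np.int64(337), 118) [ 50 119   0]
```

```bash
python3 -c "
from e import *
edges('w9.pkl',[(193.3,226,329,.038),(202,219,339,.0633),(197,223,333,.0473)])"
```

```text
0.038 front x 0.0317 y mid -0.0014 width 0.0576
0.0633 front x 0.0326 y mid -0.0006 width 0.058
0.0473 front x 0.0316 y mid -0.0011 width 0.0585
```

Emit:
arm_command(delta_rot=[[0,0,0],[0,0,0],[0,0,0],[0,0,0],[0,0,0],[0,0,0]], delta_pos=[[-0.0003,-0.0005,0.002],[-0.0003,-0.0005,0.004],[-0.0003,-0.0005,0.006],[-0.0003,-0.0005,0.007],[-0.0003,-0.0005,0.007],[-0.0003,-0.0005,0.007]], gripper=[1,1,1,1,1,1])

```text
time: 19.67
position: [0.5604, 0.2718, 0.0464]
tool_rot: [0.649, 0.76, -0.0, -0.0]
ft_force: [-0.2, -0.3, -1.6]
grip_width: 0.06
grip_force: 20.0
```

```bash
python3 a.py w10 1 | head -32 | tail -24
```

```text
185 A  G  [202 208 210]
186 A  G  [146 164 180]
187 A  G  [ 73 106 142]
188 A (np.int64(233), np.int64(323), 90) G  [ 16  75 127]
189 A (np.int64(231), np.int64(324), 94) G  [  0  70 125]
190 A (np.int64(230), np.int64(325), 96) G  [  0  72 129]
191 A (np.int64(230), np.int64(325), 96) G  [  0  69 124]
192 A (np.int64(229), np.int64(326), 98) G  [  0  66 119]
193 A (np.int64(228), np.int64(327), 100) G  [  0  66 118]
194 A (np.int64(227), np.int64(328), 102) G  [  0  65 113]
195 A (np.int64(226), np.int64(329), 97) G  [ 3 61 91]
196 A  G  [16 57 48]
197 A  G (np.int64(224), np.int64(332), 109) [22 56 10]
198 A  G (np.int64(223), np.int64(333), 111) [23 57  1]
199 A  G (np.int64(222), np.int64(334), 113) [24 58  1]
200 A  G (np.int64(221), np.int64(335), 115) [25 61  1]
201 A  G (np.int64(221), np.int64(336), 116) [32 75  0]
202 A  G (np.int64(220), np.int64(337), 118) [ 42 101   0]
203 A  G (np.int64(219), np.int64(338), 120) [ 47 112   0]
204 A  G (np.int64(219), np.int64(338), 120) [ 49 117   0]
205 A  G (np.int64(219), np.int64(338), 120) [ 50 119   0]
206 A  G (np.int64(219), np.int64(338), 120) [ 51 120   0]
207 A  G (np.int64(219), np.int64(338), 120) [ 51 120   0]
208 A  G (np.int64(219), np.int64(338), 120) [ 51 120   0]
```

Emit:
arm_command(delta_rot=[[0,0,0],[0,0,0],[0,0,0],[0,0,0],[0,0,0]], delta_pos=[[-0.0003,-0.0003,0.001],[-0.0003,-0.0003,0.002],[-0.0003,-0.0003,0.003],[-0.0003,-0.0003,0.003],[-0.0003,-0.0003,0.003]], gripper=[1,1,1,1,1])

```text
time: 20.13
position: [0.5603, 0.2715, 0.044]
tool_rot: [0.649, 0.76, 0.0, 0.0]
ft_force: [-1.1, -1.1, 2.8]
grip_width: 0.0596
grip_force: 20.0
```

Touching, at 2.8 N. Release gently and back away.

Emit:
arm_command(delta_rot=[[0,0,0],[0,0,0],[0,0,0],[0,0,0],[0,0,0],[0,0,0],[0,0,0],[0,0,0],[0,0,0],[0,0,0],[0,0,0]], delta_pos=[[0,0,0],[0,0,0],[0,0,0],[0,0,0],[0,0,-0.01],[-0.01,0,-0.03],[-0.03,0,-0.06],[-0.05,0,-0.09],[-0.07,0,-0.12],[-0.07,0,-0.12],[-0.07,0,-0.12]], gripper=[-0.3,-0.6,-1,-1,-1,-1,-1,-1,-1,-1,-1])

```text
time: 21.05
position: [0.5731, 0.2017, 0.1663]
tool_rot: [0.65, 0.76, 0.002, 0.002]
ft_force: [-0.2, -0.5, -0.5]
grip_width: 0.0872
grip_force: 0.0
```

Run:
```python
from m import *
o,c=shot("w11"); print(o["position"],o["grip_width"],o["time"])
for b in blobs(mask(c["pixels"],(60,100,20),(85,255,255)),1000)[:3]: print("green",b.mean(0).round(),b.min(0),b.max(0),rect(c,b,.054,o))
for b in blobs(mask(c["pixels"],(8,150,30),(25,255,255)),20)[:8]:
    if b[:,1].mean()<230: print("amber",b.min(0),b.max(0))
for n in("side","scene"):
    c=viewer.camera(n)
    for b in blobs(mask(c["pixels"],(50,100,15),(85,255,200)),40):
        w=on_z(c,b,.054).mean(0)
        if .2<w[1]<.35 and w[0]<.65: print(n,b.min(0),b.max(0),rect(c,b,.054))
    A=mask(c["pixels"],(8,150,30),(25,255,255))
    for b in blobs(A,15):
        w=on_z(c,b,.03).mean(0)
        if .2<w[1]<.35 and w[0]<.65: print(n,"amber",b.min(0),b.max(0))
```

```text
[0.57307368 0.20170303 0.16632337] 0.08723724795170716 21.05
green [275. 121.] [240  86] [310 156] [558.7 274.   58.6  59.    9.1]
side [228 158] [251 170] [560.  267.   60.5  66.    9.8]
side amber [229 167] [252 183]
scene [360 169] [385 188] [559.8 273.3  68.7  63.2   8.9]
scene amber [358 179] [383 196]
```

The green lies flat and square on the pile, within about 1 mm of it. Handing in.

```bash
python3 -c "
from rig import robot; print(robot.hand_in())"
```

```text
the job is handed in; nothing more can be done
None
```

I put one amber blank on the gauge and set the green blank flat on top. The pile top should be at 54 mm, inside the red band (about 41–61 mm as measured), with the blanks flush to within about 2 mm, and the job is handed in at about 21 s.

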